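# Match gears to the master gears on the test posts

### The arm

A 6-joint arm with a two-finger parallel gripper is mounted at the origin on a cart in front of the work surface, level with it; the furniture and walls round the work are solid. World frame = base frame: x ahead of the robot, y to its left, z up, the work surface at z = 0. Lengths are in mm, angles in rad, forces in N, time in s.
With the tool pointing down it reaches from about 350 to 975 mm from the base axis. Payload 4.9 kg.
Tool frame: the origin (TCP) lies midway between the tips of the shut fingers; the grasp point (between the pads) lies 19 mm behind it; z points along the fingers, y is the line along which they close (so a half turn about z gives the same grasp; the last joint's range is limited). The gripper opens to 85 mm and grips with 20 to 120 N. Pads are 22 mm wide; open, the fingers measure 114 mm over their backs; the gripper's body (76 mm by 85 mm) begins 54 mm behind the grasp point. The pads swing forward as they close: fully open they stand 13 mm farther back than shut.
Start: joints at [-1.434, 0.053, 1.613, -0, 1.476, -0.119], TCP at [158.133, -604.645, 231.304] pointing down, gripper open.
Joint ranges: [-3.01, 3.01], [-1.01, 2.22], [0.06, 2.58], [-1.02, 4.17], [0.09, 2.62], [-3.14, 3.14]. Speed limits (rad/s): [2.57, 2.57, 3.14, 3.14, 3.14, 3.14].

### API

Orientations are given as a unit quaternion [w, x, y, z].
In Python, from plant import read_state, eyes, order gives the robot as it stands.
- The arm moves only by the tool arm_command, never from a script. Its argument "increments" is a list of rows, each a list of 5 numbers: the closure, from -1 (fully open) to 1 (shut), so that 0 is half open, then the shift along the world's x, y, z as a fraction of full scale, then the turn about the world's z as a fraction of full scale. In form: [[fingers, tx, ty, tz, yaw], ...]. A call has 1 to 10 rows; each row shifts and turns the commanded pose from where the row before left it; what a row does not reach is not made up. Full scale, the value 1, is 30 mm for a shift and 6 degrees for a turn. A row lasts 1/8 s, in which the tool goes at most 62.5 mm and 10.7 degrees, less where a joint would pass 70% of its speed; a pose out of reach is approached as far as the arm can. A call with a number of a shift or a turn outside -1 to 1 is refused whole. A call with a gripper value outside its range is refused whole. The fingers move at their own pace and stop on an object; "force" is the grip in N (left out, the last holds). Time passes only in rows, so rows that do not move let the fingers close. It gives the time, the measured TCP pose, the force and the opening at its end, in the units of the state.
- read_state(): the state, without advancing time (a new reading comes with each control period).
- eyes.capture(name): name is "scene" or "side" or "wrist"; returns (picture, depth): 420x560x3 uint8, red, green, blue; 420x560 float32, mm along the optical axis (not along the pixel's ray), 0 where there is no reading.
- eyes.camera_params(name): a dict with "fovy" (degrees; the focal length in pixels is half the picture's height over the tangent of half this angle, whatever the lens; pixels are square), "cx", "cy" (the principal point, pixels), "rvec" (rotation vector, rad) and "tvec" (3), from world to camera coordinates, as OpenCV has them. Camera axes: x right, y down, z forward; pixel columns grow to the right and rows downward; lengths in mm; the calibration is good to about 2 mm. A picture is of the moment at which its call begins: read the wrist's pose just before it. camera_params takes no time and is no camera call; for the wrist camera it gives the pose at the moment of the call.
- order.job_done(): hands the job in, once; it reports no verdict.
The state is a dict: "clock": time; "joint_pos": joint angles; "joint_vel": joint speeds; "effort": joint torques, N m; "ee_pos": TCP position; "tcp_rot": TCP orientation; "contact_force": force on the tool from outside, world axes, zero at the start; "ft_torque": the same for the moment, N m; "finger_gap": finger opening in mm.
Only numpy, scipy, OpenCV 4.12 (cv2) and the standard library are available. Lean on these libraries where they do the work, as an engineer would, in place of code of your own. Each camera call takes 0.05 s, during which the arm holds its last target. There are 200 camera calls.

### The job

Two loose gears of equal size but different tooth count lie on the bench between two test posts, each of which carries a freely turning master gear. Slide each loose gear along the bench, without lifting it, against the master gear that has the same number of teeth until their teeth are fully in mesh, and leave both standing in mesh. Leave the sample jar, the bottle and the marker where they are.

Things in the scene. Friction and masses are not known exactly. Their poses are not given: they have to be found in the camera images.
- gear_8: Loose steel spur gear with 8 broad teeth, lying flat on the bench; 112 mm across the tooth tips, 26 mm thick, 0.2 to 0.42 kg. It is a ring: an open through bore of 56 mm diameter in the middle, into which closed fingertips can reach to drag it; solid from radius 28 mm to the tooth roots at radius 41.5 mm. Teeth are 14.5 mm deep, tapered from 18 mm wide at the root to a round nose 11 mm wide. Origin: centre of the underside, z up; one tooth points along its +x axis.
- gear_14: Loose steel spur gear with 14 narrow teeth, lying flat on the bench; otherwise as the other loose gear (112 mm across the tips, 26 mm thick, 0.2 to 0.42 kg, open through bore of 56 mm diameter, tooth roots at radius 41.5 mm). Teeth are 14.5 mm deep, tapered from 9.5 mm wide at the root to a round nose 6 mm wide. Origin: centre of the underside, z up; one tooth points along its +x axis.
- post_8: Test post fixed to the bench; it carries the master gear with 8 broad teeth, of the same outline and thickness as the loose gear with 8 teeth, but with a closed web in place of the large bore, and a nut on top (43 mm above the bench). Origin: on the post's axis at the bench top, z up. A loose gear whose tips just touch the master's tips has its centre 112 mm from this axis; with the teeth fully in mesh it comes to about 94 to 98 mm.
- post_14: Test post fixed to the bench; it carries the master gear with 14 narrow teeth, of the same outline and thickness as the loose gear with 14 teeth, but with a closed web and a nut on top (43 mm above the bench). Origin: on the post's axis at the bench top, z up. A loose gear whose tips just touch the master's tips has its centre 112 mm from this axis; with the teeth fully in mesh it comes to about 96 to 98 mm.
- master_8 (a joint): Turn of the 8-tooth master gear on its post, rad, counter-clockwise from above; at 0 one tooth points along the post's +x axis. It turns freely with slight friction and the teeth are oiled, so that they mostly slip into the gaps when a gear is pressed against it with 5 to 10 N; should two noses stay tip to tip, shift the gear 10 to 20 mm sideways and press again.
- master_14 (a joint): Turn of the 14-tooth master gear on its post, rad, counter-clockwise from above; at 0 one tooth points along the post's +x axis. It turns freely with slight friction, as the other master gear does.
- sample_jar: White screw-cap sample jar, 44 mm in diameter, 50 mm high, standing on the bench; leave it alone. Origin: centre of the underside.
- bottle: Small clear bottle with a blue cap, 51 mm in diameter, 100 mm high, standing on the bench; leave it alone. Origin: centre of the underside.
- marker: Marker pen with a black cap, 15 x 140 x 17 mm, lying on the bench in front of the tall fixed pipette carousel (axis at x = 0.62, y = -0.40 m, not to be run into on the way from the right: go round it close to the robot); leave it alone. Origin: centre of the underside.
Not all that is in view belongs to the job. Leave any green or red look-alike of the gear_8 alone.

How it is judged (in metres and radians):
At the end, for the whole second after the job is handed in: Each loose gear lies flat and at rest on the bench with its centre less than 103 mm from the axis of the post whose master gear has the same number of teeth (at least 9 mm of the 14.5 mm tooth depth in mesh) (horizontal distance between gear_8 and post_8 below 0.103 m and horizontal distance between gear_14 and post_14 below 0.103 m and height (world z) of each of gear_8, gear_14 below 0.006 m and angle between each of gear_8, gear_14's own z axis and vertical below 0.08 rad and linear speed of each of gear_8, gear_14 below 0.01 m/s); the robot touches nothing.
It fails at once if a loose gear is lifted more than 15 mm off the bench (height (world z) of any of gear_8, gear_14 above 0.015 m).
It fails at once if the sample jar, the bottle or the marker is moved by more than 30 mm (distance of any of sample_jar, bottle, marker from where it was at the start of the episode above 0.03 m).
It also fails if it takes over 54 s, if anything falls off the work surface, if the arm or the gripper's body presses on something with over 40 N, if the wrist force passes 120 N, or if a joint passes its speed limit or range.

## Working session

There is one attempt and no reset: what is moved stays moved. The work goes in short steps, Python scripts to look and compute and a tool call to move; the robot and the scene stay as the last step left them, time stands still between calls to the robot, and variables do not carry over. Pictures are saved under pics/ and viewed, on a budget of 10 in all, crops included, one or two more only if the job needs it, and the job is handed in when it is done.

Besides the shell and the picture viewer there is one more tool, called after "Emit:" as name(argument=value, ...), one argument or row to a line, values as JSON. arm_command: Moves the arm, as the interface text tells. Shift numbers are shares of 30 mm and turn numbers shares of 6 degrees, none past 1 either way. Its arguments: {"type":"object","properties":{"increments":{"type":"array","items":{"type":"array","items":{"type":"number","minimum":-1,"maximum":1}}},"force":{"type":"number"}},"required":["increments"]}

```bash
ls; mkdir -p pics; cat > h.py <<'E'
import numpy as np, cv2
from plant import read_state, eyes, order
def cam(n):
    p=eyes.camera_params(n); f=210/np.tan(np.radians(p['fovy'])/2)
    K=np.array([[f,0,p['cx']],[0,f,p['cy']],[0,0,1]]); R=cv2.Rodrigues(np.array(p['rvec'],float))[0]
    return K,R,np.array(p['tvec'],float).ravel(),p
def ray(n,uv,z,c=None):
    K,R,t,p=c or cam(n); uv=np.atleast_2d(uv).astype(float)
    d=(np.linalg.inv(K)@np.c_[uv,np.ones(len(uv))].T).T@R; o=-R.T@t
    return o+d*((z-o[2])/d[:,2])[:,None]
def cloud(n,depth,c=None):
    K,R,t,p=c or cam(n); v,u=np.mgrid[:420,:560]
    X=np.stack([(u-K[0,2])/K[0,0]*depth,(v-K[1,2])/K[1,1]*depth,depth],-1)-t
    return X@R
E
python3 - <<'E'
from h import *
for n in("scene","side"):
    im,d=eyes.capture(n); np.savez(f'{n}.npz',im=im,d=d); cv2.imwrite(f'pics/{n}0.png',im[...,::-1]); p=cam(n)[3];print(n,p, -cam(n)[1].T@cam(n)[2], (d==0).mean())
E
```

```text
pics
scene {'fovy': 56.683395341611984, 'cx': 269.350505207447, 'cy': 205.42509251351515, 'rvec': array([ 2.07597845, -1.14815969,  0.5188367 ]), 'tvec': array([-295.00502992,  384.83399795,  970.8099266 ])} [-236.79503467 -481.43578617  943.26283855] 0.005416666666666667
side {'fovy': 43.373842373146864, 'cx': 290.61346788656545, 'cy': 216.09496484691343, 'rvec': array([ 2.3411234 , -1.21460999,  0.34957246]), 'tvec': array([-309.87468729,  438.77216345, 1170.8845442 ])} [ -18.94919824 -381.49662508 1230.29069818] 0.0037287414965986396
```

View pics/scene0.png

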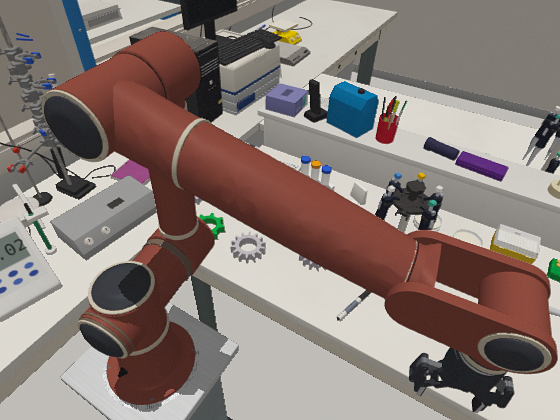

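View pics/side0.png

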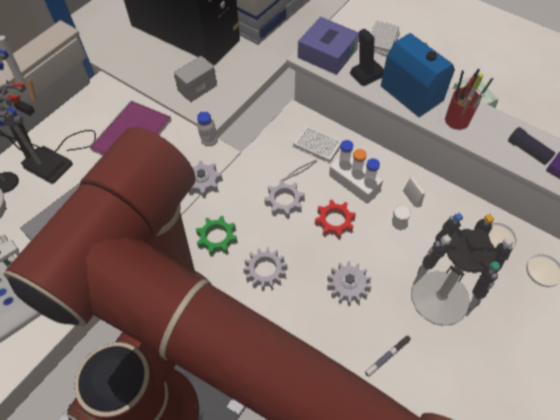

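The side view shows these candidates:
- Grey ring with broad teeth at (285,198), probably gear_8.
- Grey ring with narrow teeth at (265,267), probably gear_14.
- Posts with nuts at (203,177) and (349,282).
- Red look-alike at (335,218) and green look-alike at (216,235), both to be left alone.
- Jar at (401,216), bottle at (206,128), marker at (388,355), carousel at (465,260).

Next I'll measure these and take a close crop.

```bash
python3 - <<'E'
from h import *
z=np.load('side.npz'); im,d=z['im'],z['d']; c=cam('side')
P=cloud('side',d,c)
hsv=cv2.cvtColor(im,cv2.COLOR_RGB2HSV)
top=((P[...,2]>17)&(P[...,2]<36)&(d>0)).astype(np.uint8)
for nm,uv in dict(g8=(285,198),g14=(265,267),p8=(203,177),p14=(349,282),red=(335,218),green=(216,235)).items():
    w=np.zeros_like(top); cv2.circle(w,uv,27,1,-1); m=top&w
    n,l,s,ce=cv2.connectedComponentsWithStats(m)
    k=1+s[1:,4].argmax(); m=(l==k).astype(np.uint8)
    cs,_=cv2.findContours(m,cv2.RETR_EXTERNAL,cv2.CHAIN_APPROX_NONE)
    q=ray('side',cs[0][:,0],26,c)[:,:2].astype(np.float32)
    (x,y),r=cv2.minEnclosingCircle(q)
    h=np.median(P[...,2][m>0])
    a=np.degrees(np.arctan2(q[:,1]-y,q[:,0]-x)); rr=np.hypot(q[:,0]-x,q[:,1]-y)
    b=np.array([rr[(abs((a-t+180)%360-180)<4)].max(initial=0) for t in range(0,360,2)])
    F=np.fft.fft(b-b.mean()); 
    print(nm,round(x),round(y),'r',round(r,1),'h',round(float(h),1),'harm',{k:int(abs(F[k])) for k in(7,8,9,13,14,15)}, 'ph8',np.round(-np.degrees(np.angle(F[8]))/8,1),'ph14',np.round(-np.degrees(np.angle(F[14]))/14,1))
for nm,uv,h in(('jar',(401,212),50),('bottle',(204,119),100),('mk1',(368,373),15),('mk2',(408,340),15),('car',(470,245),200)):
    print(nm,np.round(ray('side',uv,h,c)[0]),np.round(P[uv[1],uv[0]]))
cv2.imwrite('pics/crop1.png',cv2.resize(im[90:400,150:520,::-1],None,fx=2.1,fy=1.9,interpolation=cv2.INTER_CUBIC)[:600,:800])
E
```

```text
g8 626 83 r 57.8 h 24.0 harm {7: 29, 8: 739, 9: 46, 13: 36, 14: 52, 15: 16} ph8 -0.8 ph14 -7.8
g14 426 0 r 57.5 h 24.2 harm {7: 23, 8: 15, 9: 7, 13: 42, 14: 674, 15: 53} ph8 10.2 ph14 3.0
p8 546 311 r 57.4 h 25.0 harm {7: 136, 8: 469, 9: 331, 13: 71, 14: 39, 15: 77} ph8 -0.1 ph14 -2.5
p14 514 -194 r 57.0 h 24.6 harm {7: 7, 8: 25, 9: 31, 13: 82, 14: 668, 15: 92} ph8 16.4 ph14 7.1
red 651 -66 r 57.1 h 23.8 harm {7: 92, 8: 717, 9: 56, 13: 29, 14: 54, 15: 32} ph8 -0.1 ph14 -0.3
green 429 161 r 57.0 h 24.2 harm {7: 45, 8: 750, 9: 24, 13: 24, 14: 28, 15: 27} ph8 22.1 ph14 -8.8
jar [ 753. -205.   50.] [ 754. -205.   48.]
bottle [671. 391. 100.] [673. 393.  97.]
mk1 [ 351. -348.   15.] [ 350. -348.   17.]
mk2 [ 472. -386.   15.] [ 474. -386.   10.]
car [ 667. -394.  200.] [ 595. -393.  309.]
```

View pics/crop1.png

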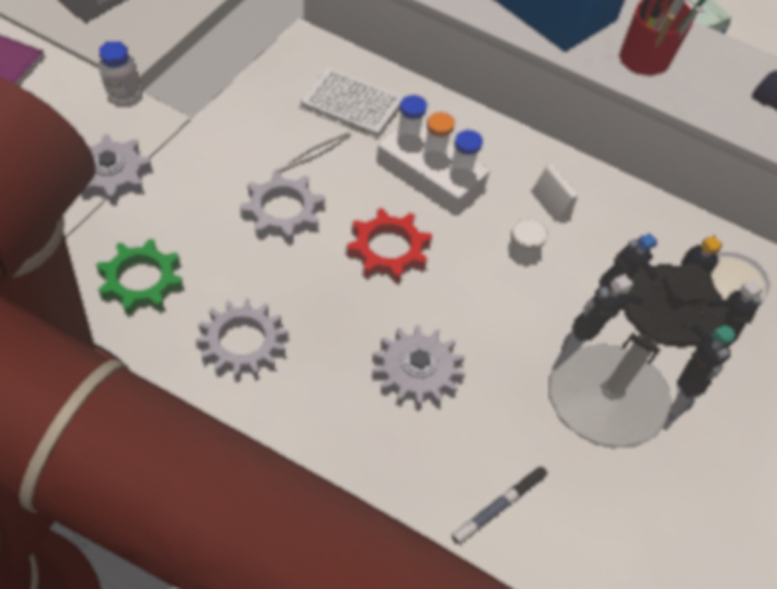

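The tooth-harmonic check agrees with the crop: gear_8 is at (626,83) and gear_14 at (426,0), post_8 is near (546,311) and partly hidden, and post_14 is at (514,-194). I'll move round the carousel close to the robot.

Emit:
arm_command(
  increments=[
    [1, 0.38, 0.94, 0, 0],
    [1, 0.38, 0.94, 0, 0],
    [1, 0.38, 0.94, 0, 0],
    [1, 0.38, 0.94, 0, 0],
    [1, 0.38, 0.94, 0, 0],
    [1, 0.38, 0.94, 0, 0],
    [1, 0.38, 0.94, 0, 0],
    [1, 0.38, 0.94, 0, 0],
    [1, 0.9, 0.8, 0, 0],
    [1, 0.9, 0.8, 0, 0],
  ],
)

```text
clock: 1.35
ee_pos: [303.8, -330.0, 230.9]
tcp_rot: [-0.0, 0.992, 0.127, -0.0]
contact_force: [0.8, 0.1, -0.7]
finger_gap: -0.2
```

Emit:
arm_command(
  increments=[
    [1, 0.9, 0.8, 0, 0],
    [1, 0.9, 0.8, 0, 0],
    [1, 0.9, 0.8, 0, 0],
    [1, 0.15, 0.96, 0, 0],
    [1, 0.15, 0.96, 0, 0],
    [1, 0.15, 0.96, 0, 0],
    [1, 0.15, 0.96, 0, 0],
    [1, 0.15, 0.96, 0, 0],
    [1, 0.15, 0.96, 0, 0],
    [1, 0.15, 0.96, 0, 0],
  ],
)

```text
clock: 2.6
ee_pos: [415.6, -56.4, 230.9]
tcp_rot: [-0.0, 0.992, 0.127, -0.0]
contact_force: [0.5, 0.0, -1.1]
finger_gap: 0.2
```

Emit:
arm_command(
  increments=[
    [1, 0.17, 0.9, 0, 0],
    [1, 0.17, 0.95, 0, 0],
    [1, 0, 0, 0, 0],
    [1, 0, 0, 0, 0],
  ],
)

```text
clock: 3.1
ee_pos: [425.8, -2.4, 231.0]
tcp_rot: [0.0, 0.992, 0.128, -0.0]
contact_force: [0.1, -0.5, 0.4]
finger_gap: -0.1
```

```bash
cat >> h.py <<'E'
def gears(n,im,d,c,zlo=17,zhi=36):
    P=cloud(n,d,c); m=((P[...,2]>zlo)&(P[...,2]<zhi)&(d>0)).astype(np.uint8)
    N,l,s,ce=cv2.connectedComponentsWithStats(m)
    for k in range(1,N):
        if s[k,4]<800: continue
        cs,_=cv2.findContours((l==k).astype(np.uint8),cv2.RETR_EXTERNAL,cv2.CHAIN_APPROX_NONE)
        q=ray(n,max(cs,key=len)[:,0],26,c)[:,:2].astype(np.float32); (x,y),r=cv2.minEnclosingCircle(q)
        if r<150: print(n,'comp px',ce[k].round(),'xy',round(x,1),round(y,1),'r',round(r,1))
E
python3 - <<'E'
from h import *
print(read_state()['ee_pos'])
for n in("wrist","scene","side"):
    c=cam(n); im,d=eyes.capture(n); np.savez(f'{n}.npz',im=im,d=d); gears(n,im,d,c)
    cv2.imwrite(f'pics/{n}1.png',im[...,::-1])
a=cv2.imread('pics/wrist1.png');b=cv2.imread('pics/side1.png')
cv2.imwrite('pics/m1.png',cv2.resize(np.hstack([a,b]),(800,300),interpolation=cv2.INTER_AREA))
E
```

```text
[425.78143919  -2.35121798 230.9762642 ]
wrist comp px [20. 16.] xy 520.1 278.8 r 36.5
wrist comp px [392.  13.] xy 623.6 -61.6 r 41.8
wrist comp px [132. 138.] xy 431.0 163.4 r 56.6
wrist comp px [462. 146.] xy 515.9 -190.1 r 56.9
wrist comp px [273. 179.] xy 427.3 2.6 r 55.7
side comp px [349. 282.] xy 513.0 -192.9 r 57.3
```

View pics/m1.png

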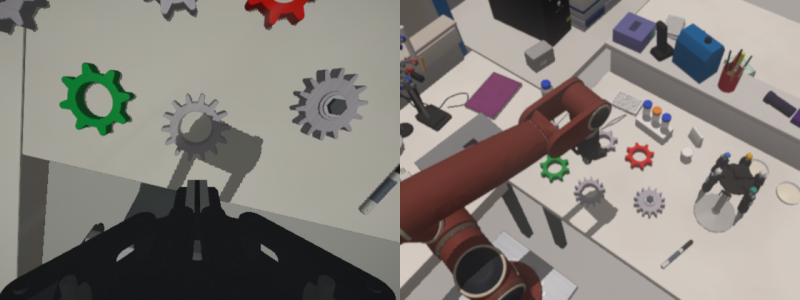

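The wrist view shows gear_14 at (273,179), post_14 at (462,146) and green at (132,138). gear_14 measures (427,2) and post_14 (515,-191), which agrees with the side view to 4 mm. Next I go down into the bore.

Emit:
arm_command(
  increments=[
    [1, 0.02, 0.12, -1, 0],
    [1, 0, 0, -1, 0],
    [1, 0, 0, -1, 0],
    [1, 0, 0, -1, 0],
    [1, 0, 0, -1, 0],
    [1, 0, 0, -1, 0],
    [1, 0, 0, -0.5, 0],
    [1, 0, 0, -0.5, 0],
    [1, 0, 0, -0.4, 0],
    [1, 0, 0, 0, 0],
  ],
)

```text
clock: 4.5
ee_pos: [426.2, 1.7, 8.7]
tcp_rot: [-0.0, 0.992, 0.128, -0.001]
contact_force: [-0.5, 0.0, -0.5]
finger_gap: -0.3
```

Emit:
arm_command(
  increments=[
    [1, 0.15, -0.32, 0, 0],
    [1, 0.15, -0.32, 0, 0],
    [1, 0.15, -0.32, 0, 0],
    [1, 0.15, -0.32, 0, 0],
    [1, 0.15, -0.32, 0, 0],
    [1, 0.15, -0.32, 0, 0],
    [1, 0.15, -0.32, 0, 0],
    [1, 0.15, -0.32, 0, 0],
    [1, 0.15, -0.32, 0, 0],
    [1, 0.15, -0.32, 0, 0],
  ],
)

```text
clock: 5.75
ee_pos: [471.9, -95.0, 9.3]
tcp_rot: [-0.0, 0.992, 0.128, -0.0]
contact_force: [-0.4, 1.0, 1.0]
finger_gap: 0.2
```

Emit:
arm_command(
  increments=[
    [1, 0.08, -0.16, 0, 0],
    [1, 0.05, -0.1, 0, 0],
  ],
)

```text
clock: 6.0
ee_pos: [475.6, -102.4, 9.2]
tcp_rot: [-0.0, 0.992, 0.127, -0.0]
contact_force: [-1.0, 1.8, -0.1]
finger_gap: 0.3
```

Emit:
arm_command(
  increments=[
    [1, 0.04, -0.09, 0, 0],
    [1, 0.04, -0.09, 0, 0],
    [1, 0.04, -0.09, 0, 0],
  ],
)

```text
clock: 6.38
ee_pos: [479.2, -110.3, 9.3]
tcp_rot: [-0.0, 0.992, 0.128, -0.0]
contact_force: [-0.7, 0.5, 0.8]
finger_gap: -0.0
```

Emit:
arm_command(
  increments=[
    [1, 0.04, -0.09, 0, 0],
    [1, 0.04, -0.09, 0, 0],
  ],
)

```text
clock: 6.62
ee_pos: [481.6, -115.8, 9.3]
tcp_rot: [0.0, 0.992, 0.128, -0.0]
contact_force: [-0.6, 0.9, 0.2]
finger_gap: 0.0
```

Emit:
arm_command(
  increments=[
    [1, 0.04, -0.09, 0, 0],
    [1, 0.03, -0.06, 0, 0],
  ],
)

```text
clock: 6.88
ee_pos: [483.2, -119.6, 9.1]
tcp_rot: [-0.001, 0.992, 0.127, -0.001]
contact_force: [-1.4, 5.1, 1.7]
finger_gap: -0.0
```

```bash
python3 - <<'E'
from h import *
s=read_state();print(s['ee_pos'],s['contact_force'])
n='wrist';c=cam(n); im,d=eyes.capture(n); cv2.imwrite('pics/w2.png',im[...,::-1])
n='side';c=cam(n); im2,d=eyes.capture(n)
cv2.imwrite('pics/m2.png',np.hstack([im[:,:,::-1],cv2.resize(im2[200:350,250:420,::-1],(476,420))])[:, :800] if 0 else np.hstack([cv2.resize(im[:,:,::-1],(400,300)),cv2.resize(im2[200:350,220:420,::-1],(400,300),interpolation=cv2.INTER_CUBIC)]))
E
```

```text
[ 483.22931977 -119.55669094    9.12641929] [-1.36160427  5.05605422  1.67822038]
```

View pics/m2.png

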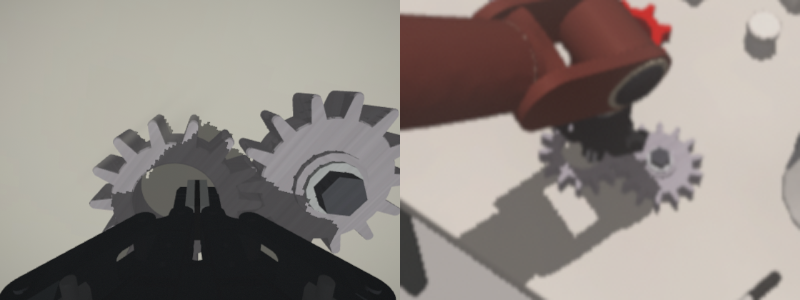

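gear_14 is wedged against the master: the fingertip is 78 mm from the post axis and the bore slack is at most about 20 mm, so the centre distance is at most 98 mm. I'll press a little more, back off and lift, then check the gear after retracting.

Emit:
arm_command(
  increments=[
    [1, 0.03, -0.06, 0, 0],
    [1, 0.01, -0.03, 0, 0],
    [1, 0, 0, 0, 0],
  ],
)

```text
clock: 7.35
ee_pos: [483.2, -120.0, 8.6]
tcp_rot: [-0.003, 0.992, 0.127, -0.002]
contact_force: [-5.6, 12.6, 5.7]
finger_gap: 0.2
```

Emit:
arm_command(
  increments=[
    [1, -0.1, 0.25, 0, 0],
    [1, -0.08, 0.2, 0, 0],
    [1, 0, 0, 0.5, 0],
    [1, 0, 0, 1, 0],
    [1, 0, 0, 1, 0],
    [1, 0, 0, 1, 0],
    [1, 0, 0, 1, 0],
    [1, 0.4, 0.9, 0.8, 0],
    [1, 0.5, 0.9, 0.8, 0],
    [1, 0.5, 0.9, 0.8, 0],
  ],
)

```text
clock: 8.6
ee_pos: [522.2, -28.0, 218.8]
tcp_rot: [0.001, 0.992, 0.127, 0.001]
contact_force: [0.2, 0.5, 0.4]
finger_gap: -0.2
```

Emit:
arm_command(
  increments=[
    [1, 0.1, 0.93, 0, 0],
    [1, 0.1, 0.93, 0, 0],
    [1, 0.1, 0.93, 0, 0],
    [1, 0.1, 0.93, 0, 0],
    [1, 0, 0.93, 0, 0],
    [1, 0, 0, 0, 0],
    [1, 0, 0, 0, 0],
  ],
)

```text
clock: 9.48
ee_pos: [533.7, 110.6, 217.1]
tcp_rot: [0.0, 0.992, 0.127, 0.001]
contact_force: [0.6, 1.1, 0.2]
finger_gap: 0.0
```

```bash
python3 - <<'E'
from h import *
print(read_state()['ee_pos'])
for n in("wrist","side"):
    c=cam(n); im,d=eyes.capture(n); np.savez(f'{n}.npz',im=im,d=d); gears(n,im,d,c)
    cv2.imwrite(f'pics/{n}3.png',im[...,::-1])
a=cv2.imread('pics/wrist3.png');b=cv2.imread('pics/side3.png')
cv2.imwrite('pics/m3.png',cv2.resize(np.hstack([a,b]),(800,300),interpolation=cv2.INTER_AREA))
E
```

```text
[533.69512378 110.59177899 217.14094377]
wrist comp px [325. 101.] xy 628.0 85.9 r 55.6
wrist comp px [468. 114.] xy 654.2 -60.4 r 56.8
wrist comp px [ 94. 121.] xy 549.4 312.3 r 57.1
wrist comp px [210. 254.] xy 432.4 165.5 r 56.8
wrist comp px [482. 264.] xy 490.5 -145.8 r 101.7
side comp px [333. 279.] xy 493.8 -150.5 r 102.6
```

View pics/m3.png

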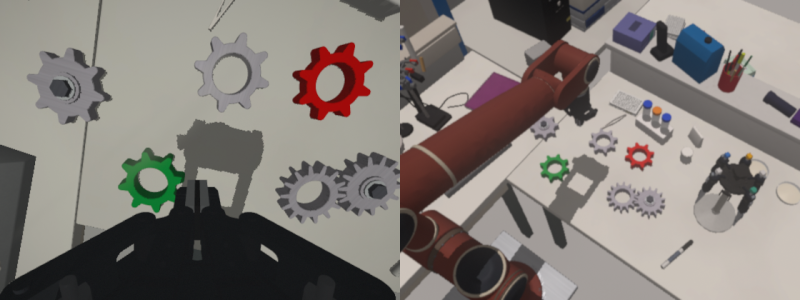

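gear_14 appears meshed: the gear and post pair together spans about 2×102 mm, which gives about 93 to 97 mm between centres. gear_8 (wrist px 325,101) is at (627,85) and post_8 (94,121) is at (549,312).

Emit:
arm_command(
  increments=[
    [1, 0.8, -0.21, 0, 0],
    [1, 0.8, -0.21, 0, 0],
    [1, 0.8, -0.22, 0, 0],
    [1, 0.71, -0.21, -0.8, 0],
    [1, 0, 0, -1, 0],
    [1, 0, 0, -1, 0],
    [1, 0, 0, -1, 0],
    [1, 0, 0, -1, 0],
    [1, 0, 0, -0.8, 0],
    [1, 0, 0, 0, 0],
  ],
)

```text
clock: 10.82
ee_pos: [624.8, 84.7, 45.8]
tcp_rot: [-0.0, 0.992, 0.127, -0.003]
contact_force: [-0.3, -0.0, -0.1]
finger_gap: 0.2
```

Emit:
arm_command(
  increments=[
    [1, 0, 0, -0.5, 0],
    [1, 0, 0, -0.5, 0],
    [1, 0, 0, -0.3, 0],
    [1, 0, 0, 0, 0],
  ],
)

```text
clock: 11.32
ee_pos: [625.9, 85.7, 8.1]
tcp_rot: [-0.0, 0.992, 0.128, -0.001]
contact_force: [-0.6, 0.2, -0.7]
finger_gap: -0.2
```

Emit:
arm_command(
  increments=[
    [1, -0.11, 0.33, 0, 0],
    [1, -0.11, 0.33, 0, 0],
    [1, -0.11, 0.33, 0, 0],
    [1, -0.11, 0.33, 0, 0],
    [1, -0.11, 0.33, 0, 0],
    [1, -0.11, 0.33, 0, 0],
    [1, -0.11, 0.33, 0, 0],
    [1, -0.11, 0.33, 0, 0],
    [1, -0.11, 0.33, 0, 0],
    [1, -0.11, 0.33, 0, 0],
  ],
)

```text
clock: 12.58
ee_pos: [593.5, 185.3, 9.3]
tcp_rot: [0.0, 0.992, 0.128, -0.0]
contact_force: [-0.5, -0.4, 0.4]
finger_gap: 0.4
```

Emit:
arm_command(
  increments=[
    [1, -0.11, 0.33, 0, 0],
    [1, -0.11, 0.33, 0, 0],
    [1, -0.11, 0.33, 0, 0],
    [1, -0.04, 0.1, 0, 0],
  ],
)

```text
clock: 13.08
ee_pos: [582.3, 218.1, 9.2]
tcp_rot: [0.0, 0.992, 0.128, -0.0]
contact_force: [0.8, -0.6, 1.5]
finger_gap: -0.1
```

Emit:
arm_command(
  increments=[
    [1, -0.03, 0.09, 0, 0],
    [1, -0.03, 0.09, 0, 0],
  ],
)

```text
clock: 13.32
ee_pos: [580.8, 222.7, 9.3]
tcp_rot: [0.0, 0.992, 0.127, -0.0]
contact_force: [0.8, -1.1, 0.3]
finger_gap: 0.2
```

Emit:
arm_command(
  increments=[
    [1, -0.03, 0.09, 0, 0],
    [1, -0.03, 0.09, 0, 0],
  ],
)

```text
clock: 13.58
ee_pos: [579.2, 227.9, 9.3]
tcp_rot: [0.0, 0.992, 0.128, 0.0]
contact_force: [2.4, -4.3, -0.4]
finger_gap: -0.0
```

Emit:
arm_command(
  increments=[
    [1, -0.03, 0.09, 0, 0],
    [1, -0.03, 0.09, 0, 0],
  ],
)

```text
clock: 13.82
ee_pos: [577.3, 233.8, 9.4]
tcp_rot: [-0.0, 0.992, 0.128, 0.0]
contact_force: [1.2, -1.7, -0.0]
finger_gap: -0.0
```

Emit:
arm_command(
  increments=[
    [1, -0.03, 0.07, 0, 0],
  ],
)

```text
clock: 13.95
ee_pos: [576.4, 235.9, 9.4]
tcp_rot: [-0.0, 0.992, 0.128, 0.0]
contact_force: [1.3, -2.0, 0.7]
finger_gap: -0.2
```

Distance is now about 81 mm from fingertip to axis, so I keep pressing gently.

Emit:
arm_command(
  increments=[
    [1, -0.03, 0.07, 0, 0],
    [1, -0.02, 0.05, 0, 0],
  ],
)

```text
clock: 14.2
ee_pos: [575.9, 236.7, 9.4]
tcp_rot: [0.003, 0.992, 0.128, 0.001]
contact_force: [3.8, -14.0, 0.5]
finger_gap: -0.2
```

Emit:
arm_command(
  increments=[
    [1, -0.01, 0.04, 0, 0],
    [1, 0, 0, 0, 0],
  ],
)

```text
clock: 14.45
ee_pos: [575.9, 236.8, 9.5]
tcp_rot: [0.004, 0.992, 0.128, 0.001]
contact_force: [5.3, -13.4, 0.5]
finger_gap: 0.3
```

Emit:
arm_command(
  increments=[
    [1, 0.08, -0.25, 0, 0],
    [1, 0.08, -0.25, 0, 0],
    [1, 0, 0, 0.5, 0],
    [1, 0, 0, 1, 0],
    [1, 0, 0, 1, 0],
    [1, 0, 0, 1, 0],
    [1, 0, 0, 1, 0],
    [1, -0.2, -0.8, 0.8, 0],
    [1, -0.4, -0.9, 0.8, 0],
    [1, -0.4, -0.9, 0.8, 0],
  ],
)

```text
clock: 15.7
ee_pos: [548.9, 147.4, 218.4]
tcp_rot: [-0.0, 0.992, 0.128, 0.001]
contact_force: [0.3, 0.6, 0.2]
finger_gap: -0.2
```

Emit:
arm_command(
  increments=[
    [1, -0.4, -0.5, 0, 0],
    [1, -0.4, -0.3, 0, 0],
    [1, 0, 0, 0, 0],
    [1, 0, 0, 0, 0],
  ],
)

```text
clock: 16.2
ee_pos: [525.0, 123.9, 215.3]
tcp_rot: [-0.0, 0.992, 0.128, -0.001]
contact_force: [-0.6, 0.6, -0.2]
finger_gap: 0.2
```

```bash
python3 - <<'E'
from h import *
s=read_state();print(s['clock'],s['ee_pos'])
for n in("wrist","side"):
    c=cam(n); im,d=eyes.capture(n); gears(n,im,d,c)
    cv2.imwrite(f'pics/{n}4.png',im[...,::-1])
    P=cloud(n,d,c)
    # bore floor pixels inside each loose gear / posts' nuts: centroids
    nut=((P[...,2]>37)&(P[...,2]<50)&(d>0)).astype(np.uint8)
    N,l,st,ce=cv2.connectedComponentsWithStats(nut)
    for k in range(1,N):
        if 20<st[k,4]<900: print(n,'nut',np.round(ray(n,ce[k],43,c)[0]),st[k,4])
    top=((P[...,2]>17)&(P[...,2]<36)&(d>0)).astype(np.uint8)
    cs,hi=cv2.findContours(top,cv2.RETR_CCOMP,cv2.CHAIN_APPROX_NONE)
    for q,h in zip(cs,hi[0]):
        if h[3]>=0 and cv2.contourArea(q)>120:
            (x,y),r=cv2.minEnclosingCircle(ray(n,q[:,0],26,c)[:,:2].astype(np.float32)); print(n,'hole',round(x),round(y),'r',round(r,1))
a=cv2.imread('pics/wrist4.png');b=cv2.imread('pics/side4.png')
cv2.imwrite('pics/m4.png',cv2.resize(np.hstack([a,b]),(800,300),interpolation=cv2.INTER_AREA))
E
```

```text
16.2 [524.95402748 123.92551211 215.29554003]
wrist comp px [485. 108.] xy 653.6 -60.3 r 57.1
wrist comp px [144. 113.] xy 563.2 268.2 r 102.3
wrist comp px [ 29. 292.] xy 283.1 401.8 r 146.5
wrist comp px [221. 249.] xy 431.8 165.0 r 56.6
wrist comp px [490. 262.] xy 486.6 -140.9 r 97.0
wrist nut [549. 313.  43.] 555
wrist nut [ 517. -189.   43.] 414
wrist nut [176. 398.  43.] 196
wrist hole 513 -206 r 18.3
wrist hole 479 -100 r 27.9
wrist hole 433 164 r 28.1
wrist hole 546 322 r 16.3
wrist hole 577 222 r 28.2
wrist hole 653 -59 r 28.0
side comp px [215. 181.] xy 558.4 264.7 r 101.1
side comp px [333. 279.] xy 495.0 -149.9 r 102.4
side nut [1167.  524.   43.] 195
side nut [941. 703.  43.] 323
side nut [663. 876.  43.] 24
side nut [510. 856.  43.] 266
side nut [965. 166.  43.] 191
side nut [ 964. -279.   43.] 680
side nut [311. 854.  43.] 21
side nut [786. -46.  43.] 640
side nut [548. 311.  43.] 55
side nut [ 842. -201.   43.] 75
side nut [175. 689.  43.] 53
side nut [ 754. -207.   43.] 178
side nut [ 515. -194.   43.] 77
side nut [ 610. -398.   43.] 26
side nut [ 41. -54.  43.] 38
side hole 476 -106 r 29.8
side hole 430 163 r 29.8
side hole 653 -65 r 29.8
side hole 575 219 r 30.9
```

View pics/m4.png

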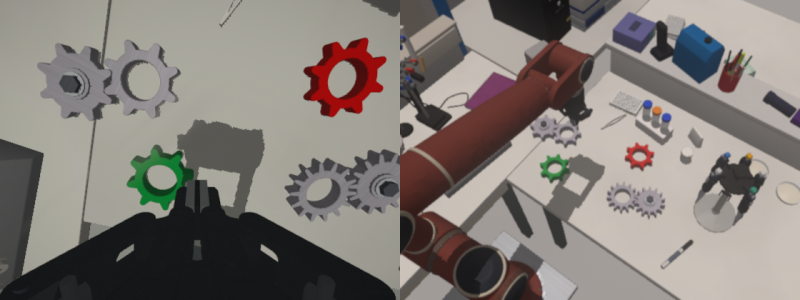

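By bore and nut centres, gear_8 is 95–96 mm from its post and gear_14 is 96–97 mm from its post, in both views. Both teeth sets look interlocked and the gripper is clear, so I'm handing in.

```bash
python3 -c "
from plant import order
print(order.job_done())"
```

```text
the job is handed in; nothing more can be done
None
```

Both loose gears are in mesh with their matching master gears, and I handed the job in at about 16 s of the 54 s allowed. The hand-in itself gave no verdict.

I reached closed fingertips into each bore and dragged the gear flat along the bench to its post. I pressed each one at about 14 N until it stopped moving, which is more than the suggested 5 to 10 N. Then I backed off and lifted clear.

- **Mesh:** the last check, from the wrist and side cameras, put gear_8 at 95–96 mm and gear_14 at 96–97 mm from their post axes. The limit is 103 mm, and the teeth look interlocked in the picture.
- **Camera agreement:** the two cameras differed by up to about 6 mm on absolute positions, but by no more than 1 mm on these distances.
- **Other objects:** the arm passed nowhere near the jar, bottle or marker. I did not measure all three again afterwards. The jar read the same in the last side view.

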